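Hang the blue key up in the key cupboard

TASK

Hang the blue key by its ring on the peg inside the wooden key cupboard, so that it hangs straight down from the peg, still and let go. The roof's front lip is low, so bring the ring in under it with the ring end tilted up. Leave the orange key lying where it is.

Things in the scene. Friction and masses are not known exactly. Their poses are not given: they have to be found in the camera images.
- blue_key: Blue rigid key tag, 60 g, lying flat: paddle 54 long x 26 wide x 16 mm thick (grip across the 26) with a brass key set in its top, then a neck 12 wide, 7 thick, then a ring 48 mm outside, hole 34 mm, 7 thick. Origin: centre of the paddle's underside; x runs along the tag to the ring, y across, z up. Neck and ring lie at mid-thickness (z = 8 mm); ring centre at x = 150 mm.
- blue_key_eye (a point): Centre of the hole in the blue tag's ring (150 mm from the paddle's centre); axes as the tag's, so the hole runs along z.
- key_box: Fixed wooden key cupboard 155 deep (x), 164 wide (y), 306 mm tall, open at the front, inner width 140. Origin: on its underside, below the peg's tip; x points from open front to back, y left, z up. Side walls (windowed above z = 150) from x = -90 to the back, inner back wall at x = +53. Slatted roof, underside at z = 300; along its front edge (x = -90 to -80) a lip hangs down to z = 245 mm.
- peg_tip (a point): Red ball, 11 mm across, on the tip of the cupboard's one steel peg (8 mm thick), at x = 0, y = 0, z = 242 mm in the cupboard; axes as the cupboard's. From here the peg runs back and down, 24 degrees off vertical, to peg_seat: a tag with its ring end raised 24 degrees has its hole in line with it.
- peg_seat (a point): The peg's bend, 19 mm behind and 42 mm below its tip, axes as the cupboard's; from here the peg runs level to the back wall. A tag let go with its ring some 20 mm down the peg slides down to here and swings down to hang clear of the cupboard's floor.
- orange_key: Orange tag, otherwise the same as the blue one, origin and axes alike; lies flat on the surface and must stay there.
There are look-alikes about, which are no part of the job. Several things have the shape of the blue_key; the one meant has the colours described above.

How it is judged:
By the outcome, as a careful person would: the job done as asked, in the order asked, and still so for the second after the job is handed in, with the robot touching nothing.
It also fails if it takes over 53 s, if anything falls off the work surface, if the arm or the gripper's body presses on something with over 40 N, if the wrist force passes 120 N, or if a joint passes its speed limit or range.

ROBOT

A 6-joint arm with a two-finger parallel gripper is mounted at the origin on a cart in front of the work surface, level with it; the furniture and walls round the work are solid. World frame = base frame: x ahead of the robot, y to its left, z up, the work surface at z = 0. Lengths are in mm, angles in rad, forces in N, time in s.
With the tool pointing down it reaches from about 300 to 750 mm from the base axis. Payload 8.5 kg.
Tool frame: the origin (TCP) lies between the finger pads; the fingertips stand 11 mm ahead of it and the grasp point (between the pads) lies 8 mm behind it; z points along the fingers, y is the line along which they close (so a half turn about z gives the same grasp; the last joint's range is limited). The gripper opens to 85 mm and grips with 20 to 120 N. Pads are 22 mm wide; open, the fingers measure 114 mm over their backs; the gripper's body (76 mm by 85 mm) begins 54 mm behind the grasp point. The pads swing forward as they close: fully open they stand 13 mm farther back than shut.
Start: joints at [-1.327, 0.381, 1.297, -0, 1.464, -0.215], TCP at [243.572, -493.106, 242.322] pointing down, gripper open.
Joint ranges: [-3.11, 3.11], [-0.89, 2.33], [0.22, 2.48], [-1.42, 4.56], [0.17, 2.85], [-2.88, 2.88]. Speed limits (rad/s): [2.39, 2.39, 3.14, 3.14, 3.14, 3.14].

INTERFACE

Orientations are given as a 3x3 rotation matrix whose columns are the frame's x, y, z axes.
In Python, from rig import * gives the robot as it stands.
- The arm moves only by the shell command python3 -m crank 'ROWS' [OPENING] [FORCE]. ROWS is a JSON object of lists of equal length, an entry for each row: "xyz": the shift along the tool's x, y, z in m, a list of three; "twist": the turn about the tool's z in rad. In form: {"xyz": [[tx, ty, tz], ...], "twist": [twist, ...]}. A call has 1 to 12 rows; each row is the pose to reach, as a shift and turn from the pose commanded when the call began, along the tool's axes at that moment; what a row does not reach only later rows make up. A row lasts 1/10 s, in which the tool goes at most 50 mm and 8.59 degrees, less where a joint would pass 70% of its speed; a pose out of reach is approached as far as the arm can. A call with a gripper value outside its range is refused whole. OPENING is the gripper command: -1 is fully open, 1 is shut, values between are in proportion, set as the call begins (- or left out, the last holds). The fingers move at their own pace and stop on an object; FORCE is the grip in N (left out, the last holds). Time passes only in rows, so rows that repeat a pose let the fingers close. It gives the time, the measured TCP pose, the force, the opening and the grip force at its end, in the units of the state.
- state(): the state, without advancing time (a new reading comes with each control period).
- snapshot(name): name is "side" or "top" or "wrist"; returns a dict with "image" (384x512x3 uint8, blue, green, red), "vertical_fov" (degrees; the focal length in pixels is half the picture's height over the tangent of half this angle, whatever the lens; pixels are square), "cx", "cy" (the principal point, pixels), "k1" (the pictures are not rectified: a ray, as slopes to the right and down, at radius r is drawn at 1 + k1 r^2 times it, then the intrinsics apply), "origin" and "attitude" of the camera in the world; the wrist camera has in their place "hand_eye" (4x4, takes a point from camera to tool coordinates, whose origin is the TCP and whose axes are the flange's). Camera axes: x right, y up, looking along -z (the intrinsics and any distortion apply to the point x, -y, -z); pixel columns grow to the right and rows downward; lengths in mm; the calibration is good to about 2 mm. A picture is of the moment at which its call begins: read the wrist's pose just before it. There is no depth.
- close_job(): hands the job in; it is judged then, once.
The state is a dict: "t": time; "joints": joint angles; "joint_velocities": joint speeds; "effort": joint torques, N m; "tcp_pos": TCP position; "orientation": TCP orientation; "force": force on the tool from outside, world axes, zero at the start; "ft_torque": the same for the moment, N m; "gripper_width": finger opening in mm; "grip_force": force on a finger pad.
Only numpy, scipy, OpenCV 4.12 (cv2) and the standard library are available. Lean on these libraries where they do the work, as an engineer would, in place of code of your own. Each camera call takes 0.05 s, during which the arm holds its last target. There are 200 camera calls.

## Working session

There is one attempt and no reset: what is moved stays moved. The work goes in short steps, Python scripts to look and compute and a shell command to move; the robot and the scene stay as the last step left them, time stands still between calls to the robot, and variables do not carry over. Pictures are saved under pics/ and viewed, at most 10 in all, crops included, and the job is handed in when it is done.

```bash
ls; mkdir -p pics; python3 - <<'E'
from rig import *
import cv2,numpy as np
ims=[]
for n in ("side","top","wrist"):
    s=snapshot(n); cv2.imwrite(f"pics/{n}0.png",s["image"]); 
    print(n,{k:np.round(v,4).tolist() if not isinstance(v,float) else v for k,v in s.items() if k!="image"})
st=state(); print(st)
E
python3 - <<'E'
import cv2
for n in("side","top"): 
    i=cv2.imread(f"pics/{n}0.png"); cv2.imwrite(f"pics/{n}0b.png",cv2.resize(i,(800,600),interpolation=cv2.INTER_CUBIC))
E
```

```text
pics
side {'vertical_fov': 42.2211397636824, 'cx': 250.57770310630295, 'cy': 189.9564301122673, 'k1': -0.04071443830167853, 'origin': [540.9977, 994.3225, 986.9548], 'attitude': [[-0.9991, 0.0392, -0.0152], [-0.0369, -0.6476, 0.7611], [0.02, 0.761, 0.6485]]}
top {'vertical_fov': 52.889398013836505, 'cx': 260.61564041953085, 'cy': 189.82031526067993, 'k1': -0.0844046916159901, 'origin': [496.3413, 16.5666, 1233.5564], 'attitude': [[-0.0109, 0.9962, -0.0865], [-0.9999, -0.0101, 0.01], [0.009, 0.0866, 0.9962]]}
wrist {'vertical_fov': 61.41750991841295, 'cx': 250.58231916014256, 'cy': 188.96592553317387, 'k1': 0.014385252967105225, 'hand_eye': [[-0.0001, 0.9539, 0.3001, 76.7724], [1.0, 0.0, 0.0001, -0.3483], [0.0001, 0.3001, -0.9539, -132.6224], [0.0, 0.0, 0.0, 1.0]]}
{'t': 0.15, 'joints': array([-1.32734014e+00,  3.81072919e-01,  1.29800538e+00,  8.47973136e-06,
        1.46359188e+00, -2.15312927e-01]), 'joint_velocities': array([ 3.19128717e-04, -4.73935001e-03, -3.74306525e-03, -8.10903559e-04,
        5.65347378e-05,  2.82947669e-04]), 'effort': array([ 2.92000623e-03, -4.48625672e+01, -2.31345069e+01, -1.02932800e-04,
        3.79573612e-03, -2.05938528e-05]), 'tcp_pos': array([ 243.51065001, -492.94125737,  241.86399926]), 'orientation': array([[ 8.96598700e-01,  4.42843886e-01, -2.51564392e-04],
       [ 4.42843893e-01, -8.96598120e-01,  1.04778361e-03],
       [ 2.38452405e-04, -1.05084518e-03, -9.99999419e-01]]), 'force': array([ 0.37725929, -0.41350155,  0.26202784]), 'ft_torque': array([ 0.00643331, -0.00215341, -0.03404284]), 'grip_force': 0.0, 'gripper_width': 85.17660847925123}
```

View pics/side0b.png

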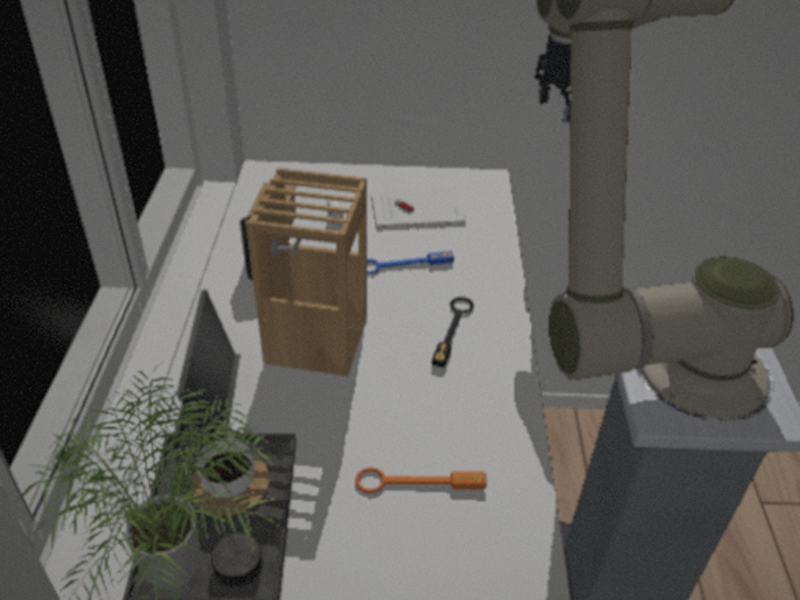

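View pics/top0b.png

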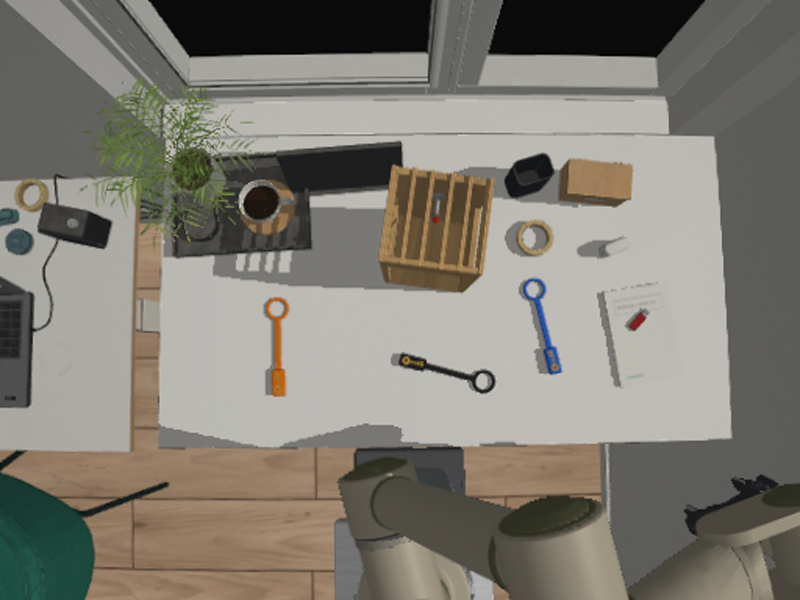

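Top view (800x600): blue tag, ring (534,290), paddle (553,360); black tag, ring (483,380), paddle (411,361); orange tag, ring (277,308), paddle (279,382). The blue one fits the description. The cupboard is at about (440,225) with the red peg tip at (436,219). I'll confirm the tag in one enlarged crop and measure.

```bash
cat > h.py <<'E'
import numpy as np,cv2
def ray(s,u,v,T=None):
    im=s["image"];f=im.shape[0]/2/np.tan(np.radians(s["vertical_fov"])/2)
    K=np.array([[f,0,s["cx"]],[0,f,s["cy"]],[0,0,1]])
    p=cv2.undistortPoints(np.array([[[u,v]]],float),K,np.array([s["k1"],0,0,0,0]))[0,0]
    d=np.array([p[0],-p[1],-1.])
    if T is None: o,R=np.array(s["origin"]),np.array(s["attitude"])
    else: o,R=T[:3,3],T[:3,:3]
    return o,R@d
def plane(s,u,v,z,T=None):
    o,d=ray(s,u,v,T); return o+d*(z-o[2])/d[2]
def wristT(st,s):
    A=np.eye(4);A[:3,:3]=st["orientation"];A[:3,3]=st["tcp_pos"]; return A@np.array(s["hand_eye"])
def bluemask(im):
    h=cv2.cvtColor(im,cv2.COLOR_BGR2HSV); return cv2.inRange(h,(105,130,50),(130,255,255))
def big(m):
    c,_=cv2.findContours(m,cv2.RETR_EXTERNAL,cv2.CHAIN_APPROX_NONE); return max(c,key=cv2.contourArea)
E
python3 - <<'E'
from rig import *
from h import *
s=snapshot("top");im=s["image"]
m=cv2.morphologyEx(bluemask(im),cv2.MORPH_CLOSE,np.ones((3,3)))
c=big(m);pts=np.array([plane(s,*p[0],10)[:2] for p in c])
print("blue px",cv2.boundingRect(c)); (ce,sz,a)=cv2.minAreaRect(pts.astype(np.float32));print("rect",ce,sz,a)
box=cv2.boxPoints((ce,sz,a));print(box.round(1).tolist())
h=cv2.cvtColor(im,cv2.COLOR_BGR2HSV)
r=cv2.inRange(h,(0,170,80),(4,255,255))|cv2.inRange(h,(174,170,80),(180,255,255))
n,l,stt,cen=cv2.connectedComponentsWithStats(r)
for i in range(1,n):
    if stt[i,4]>4: print("red",cen[i],stt[i,4],plane(s,*cen[i],242))
crop=im[95:195,235:375]
cv2.imwrite("pics/c1.png",cv2.resize(crop,None,fx=5.6,fy=5.6,interpolation=cv2.INTER_CUBIC))
E
```

```text
blue px (335, 179, 24, 60)
rect (539.6599731445312, -267.7311096191406) (195.54653930664062, 43.271629333496094) 9.343320846557617
[[439.70001220703125, -262.29998779296875], [446.70001220703125, -305.0], [639.5999755859375, -273.20001220703125], [632.5999755859375, -230.5]]
red [278.7 140.3] 10 [711.81250074 -42.01151978 242.        ]
red [407.95555556 205.46666667] 45 [ 537.50364585 -377.67801527  242.        ]
```

View pics/c1.png

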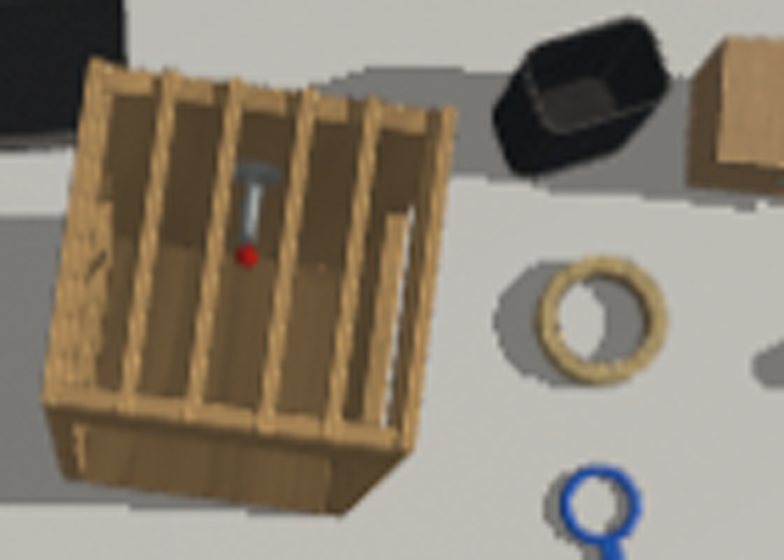

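The crop shows the cupboard's four roof corners at (92,60), (457,108), (410,450) and (43,402), with the red ball at (247,257). The blue ring is at (600,505), and the blue tag is the only one in that colour. The paddle with its brass inlay will be confirmed from the wrist. Next: compute the cupboard yaw and go above the paddle with the camera end of the tool away from the ring.

```bash
python3 - <<'E'
from rig import *
from h import *
s=snapshot("top")
P=[plane(s,u/5.6+235,v/5.6+95,306)[:2] for u,v in((92,60),(457,108),(410,450),(43,402))]
P=np.array(P);print(P.round(1).tolist());
for i in range(4):
    d=P[(i+1)%4]-P[i];print(np.linalg.norm(d).round(1),np.degrees(np.arctan2(d[1],d[0])).round(2))
E
python3 -m crank '{"xyz":[[0.05,-0.015,0],[0.1,-0.03,0],[0.15,-0.045,0.01],[0.19,-0.06,0.02],[0.23,-0.072,0.03],[0.27,-0.085,0.04],[0.294,-0.092,0.04],[0.294,-0.092,0.04],[0.294,-0.092,0.04],[0.294,-0.092,0.04],[0.294,-0.092,0.04],[0.294,-0.092,0.04]],"twist":[-0.14,-0.28,-0.42,-0.56,-0.7,-0.84,-0.98,-1.12,-1.26,-1.4,-1.54,-1.68]}' -1
python3 -m crank '{"xyz":[[0,0,0],[0,0,0],[0,0,0],[0,0,0],[0,0,0],[0,0,0],[0,0,0],[0,0,0],[0,0,0],[0,0,0]],"twist":[-0.14,-0.28,-0.42,-0.56,-0.7,-0.84,-0.98,-1.12,-1.167,-1.167]}'
python3 - <<'E'
from rig import *
import cv2
cv2.imwrite("pics/w1.png",snapshot("wrist")["image"])
E
```

```text
[[785.5, 27.7], [762.7, -133.0], [610.9, -108.6], [633.4, 50.2]]
162.3 -98.06
153.8 170.84
160.3 81.95
153.8 -8.41
t: 1.45
tcp_pos: [466.4, -280.3, 202.2]
orientation: [[-0.543, 0.84, -0.0], [0.84, 0.543, 0.0], [0.0, -0.0, -1.0]]
force: [-0.2, -0.6, 0.4]
gripper_width: 85.3
grip_force: 0.0
t: 2.45
tcp_pos: [466.4, -280.4, 202.2]
orientation: [[-0.987, -0.164, -0.0], [-0.164, 0.987, 0.0], [0.0, 0.0, -1.0]]
force: [0.5, 0.3, -0.3]
gripper_width: 85.6
grip_force: 0.0
```

View pics/w1.png

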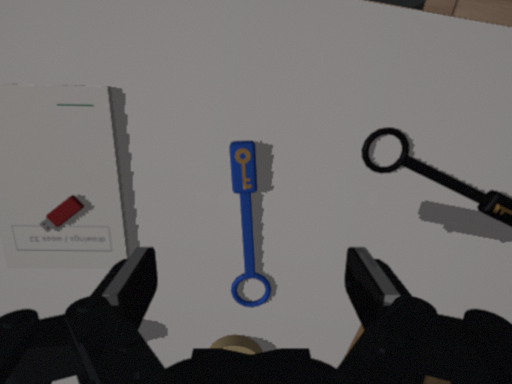

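The wrist view shows the blue tag with its brass key inlay: paddle (243,167), ring (251,289). It is the right tag, and black is off to the right. I'll measure it on the plane.

```bash
python3 - <<'E'
from rig import *
from h import *
st=state();s=snapshot("wrist");T=wristT(st,s)
m=cv2.morphologyEx(bluemask(s["image"]),cv2.MORPH_CLOSE,np.ones((3,3)));c=big(m)
pts=np.array([plane(s,*p[0],10)[:2] for p in c]) if 0 else np.array([plane(s,*p[0],10,T)[:2] for p in c])
ce,sz,a=cv2.minAreaRect(pts.astype(np.float32));print(ce,sz,a)
d=np.array([.987,.164]);t=pts@d;n=np.array([-.164,.987]);w=pts@n
tail,tip=t.min(),t.max();print("len",tip-tail)
pad=(t<tail+50);ring=t>tip-48
wp=(w[pad].min()+w[pad].max())/2;wr=(w[ring].min()+w[ring].max())/2
print("widths",np.ptp(w[pad]),np.ptp(w[ring]))
P=d*(tail+27)+n*wp;Rg=d*(tip-24)+n*wr;print("paddle",P,"ring",Rg,np.linalg.norm(Rg-P),"yaw",np.degrees(np.arctan2(*(Rg-P)[::-1])))
R=st["orientation"];print("delta tool",R.T@(np.r_[P,200]-st["tcp_pos"]))
E
```

```text
(538.2344970703125, -267.385498046875) (194.7123260498047, 44.31502151489258) 9.07602310180664
len 194.83860627215842
widths 26.604707331365887 44.3474722718243
paddle [ 470.65503378 -287.44820221] ring [ 611.33622141 -256.1100181 ] 144.12938054826765 yaw 12.558183355803095
delta tool [-3.05726923 -7.63862954  2.25571625]
```

Box yaw is about -8.4° and the peg tip about (711,-42). The ball and the roof corners agree on this. The tag yaw is 12.5° and the paddle centre about (468,-288). I'll grip 10 mm tailward of centre so the body clears the lip.

```bash
python3 -m crank '{"xyz":[[0.0097,-0.0083,0.04],[0.0097,-0.0083,0.09],[0.0097,-0.0083,0.13],[0.0097,-0.0083,0.16],[0.0097,-0.0083,0.18],[0.0097,-0.0083,0.188],[0.0097,-0.0083,0.188],[0.0097,-0.0083,0.188]],"twist":[-0.055,-0.055,-0.055,-0.055,-0.055,-0.055,-0.055,-0.055]}' -1
python3 -m crank '{"xyz":[[0,0,0],[0,0,0],[0,0,0],[0,0,0],[0,0,0],[0,0,0],[0,0,0],[0,0,0]],"twist":[0,0,0,0,0,0,0,0]}' 1 40
python3 -m crank '{"xyz":[[0,0,-0.02],[0,0,-0.05],[0,0,-0.09],[0,0,-0.13],[0,0,-0.16],[0,0,-0.19],[0,0,-0.19]],"twist":[0,0,0,0,0,0,0]}'
python3 - <<'E'
from rig import *
import cv2,numpy as np
w=snapshot("wrist")["image"];s=snapshot("side")["image"]
cv2.imwrite("pics/a1.png",np.hstack([cv2.resize(w,(400,300)),cv2.resize(s[90:290,150:350],(300,300))]))
E
```

```text
t: 3.35
tcp_pos: [458.7, -290.6, 15.2]
orientation: [[-0.976, -0.217, 0.001], [-0.217, 0.976, -0.001], [-0.001, -0.001, -1.0]]
force: [0.3, -0.2, -0.4]
gripper_width: 85.6
grip_force: 0.0
t: 4.15
tcp_pos: [458.2, -290.3, 14.5]
orientation: [[-0.976, -0.217, 0.0], [-0.217, 0.976, -0.0], [-0.0, -0.0, -1.0]]
force: [-1.4, 0.0, 3.9]
gripper_width: 25.2
grip_force: 45.4
t: 4.85
tcp_pos: [459.2, -291.1, 207.9]
orientation: [[-0.976, -0.218, 0.005], [-0.218, 0.976, -0.005], [-0.004, -0.006, -1.0]]
force: [0.3, 0.2, -1.2]
gripper_width: 24.7
grip_force: 44.9
```

View pics/a1.png

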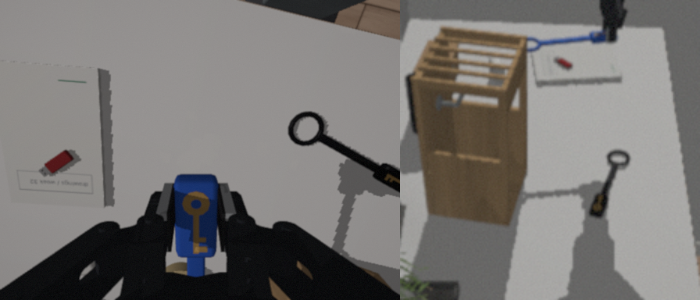

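The tag is gripped level, brass key up and centred between the pads. The tool can't tilt, so I'll pivot the tag in a light grip against the fixed roof front edge (z = 306). The neck goes over the edge first.

```bash
python3 -m crank '{"xyz":[[0,0,-0.04],[-0.004,0.01,-0.085],[-0.012,0.03,-0.12],[-0.024,0.06,-0.137],[-0.038,0.095,-0.137],[-0.052,0.13,-0.137],[-0.066,0.165,-0.137],[-0.08,0.2,-0.137],[-0.092,0.23,-0.137],[-0.101,0.252,-0.137],[-0.1047,0.262,-0.137],[-0.1047,0.262,-0.137]],"twist":[0.03,0.06,0.09,0.13,0.17,0.21,0.25,0.29,0.32,0.35,0.365,0.365]}'
python3 - <<'E'
from rig import *
from h import *
st=state();R=st["orientation"];o=np.array([711.3,-42.3,0]);B=np.array([[.989,.146,0],[-.146,.989,0],[0,0,1]])
print(st["t"],"box coords",B.T@(st["tcp_pos"]-o),"yaw err",np.degrees(np.arctan2((B.T@-R[:,0])[1],(B.T@-R[:,0])[0])))
a=snapshot("top");b=snapshot("side")
for s in(a,b):
    m=bluemask(s["image"]); m[:, :200]=0 if s is a else m[:,:200]; c=big(m)
    print(cv2.boundingRect(c),cv2.contourArea(c))
A=a["image"][60:260,200:400];S=b["image"][60:260,140:340]
cv2.imwrite("pics/a2.png",np.hstack([cv2.resize(A,(400,400)),cv2.resize(S,(400,400))]))
E
```

```text
t: 6.15
tcp_pos: [503.4, -10.5, 339.7]
orientation: [[-0.99, 0.143, -0.003], [0.143, 0.99, 0.001], [0.003, 0.001, -1.0]]
force: [-0.0, -0.2, -1.0]
gripper_width: 25.0
grip_force: 44.9
6.15 box coords [-210.30767822    1.10774233  339.69020552] yaw err 0.15927310655579363
(269, 143, 19, 50) 369.5
(203, 116, 68, 14) 209.0
```

View pics/a2.png

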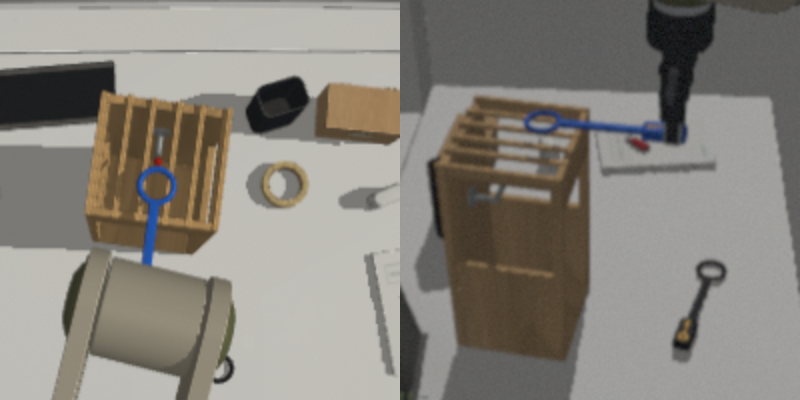

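Top view: the ring (155,185) sits over the roof with the neck across the front bar. Side view: the tag is level above the roof. Now lowering gently with the grip at 20 N so it pivots.

```bash
python3 -m crank '{"xyz":[[0,0,0],[0,0,0.01],[0,0,0.018],[0,0,0.024],[0,0,0.028],[0,0,0.032],[0,0,0.036],[0,0,0.04]],"twist":[0,0,0,0,0,0,0,0]}' - 20
python3 - <<'E'
from rig import *
from h import *
b=snapshot("side");S=b["image"][60:210,160:360]
cv2.imwrite("pics/a3.png",cv2.resize(S,(800,600)))
E
```

```text
t: 7.05
tcp_pos: [503.6, -11.8, 301.4]
orientation: [[-0.989, 0.145, 0.001], [0.145, 0.989, -0.0], [-0.001, -0.0, -1.0]]
force: [-0.6, -0.2, 2.6]
gripper_width: 24.7
grip_force: 45.4
```

View pics/a3.png

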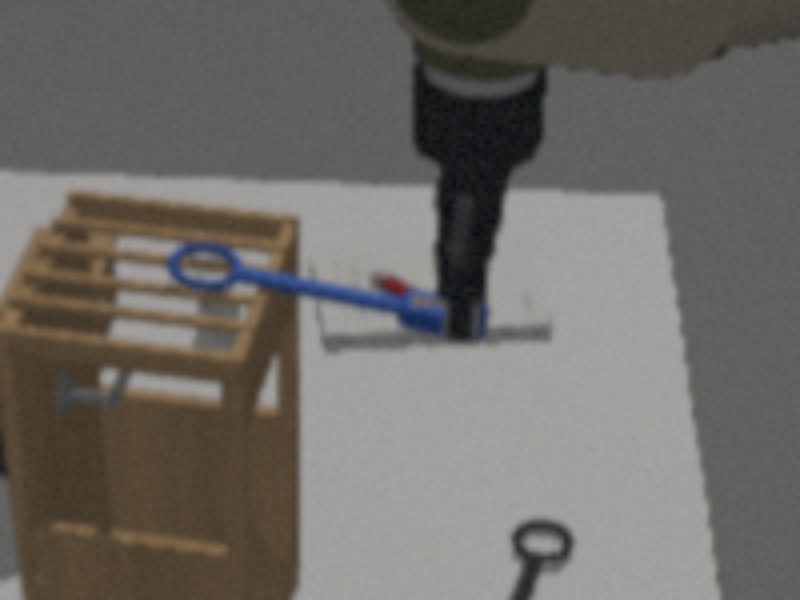

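Side view: the tag is pivoting in the grip, ring end up about 8°, with its ring (205,265) above the roof. The force is only 2.6 N, so I'll lower about 32 mm more for 21°.

```bash
python3 -m crank '{"xyz":[[0,0,0.005],[0,0,0.01],[0,0,0.015],[0,0,0.02],[0,0,0.025],[0,0,0.029],[0,0,0.032],[0,0,0.032]],"twist":[0,0,0,0,0,0,0,0]}'
python3 -m crank '{"xyz":[[0,0,0],[0,0,-0.01],[0,0,-0.025],[0,0,-0.03]],"twist":[0,0,0,0]}' 1 60
python3 - <<'E'
from rig import *
from h import *
st=state();b=snapshot("side");im=b["image"];cv2.imwrite("pics/a4.png",cv2.resize(im[60:210,160:360],(800,600)))
# ring centre: cast onto vertical plane through box y=0
m=cv2.morphologyEx(bluemask(im),cv2.MORPH_CLOSE,np.ones((3,3)));c=big(m);x,y,w,h=cv2.boundingRect(c);print(x,y,w,h)
p=c[:,0,:].astype(float);o0=np.array([711.3,-42.3,0]);ex=np.array([.989,-.146,0]);ey=np.array([.146,.989,0])
k=p[:,0]<x+15;u,v=(p[k,0].min()+8.5),0
ringpx=p[p[:,0]<x+16];uc=ringpx[:,0].min()+8;vc=(ringpx[:,1].min()+ringpx[:,1].max())/2
o,d=ray(b,uc,vc);t=-(o-o0)@ey/(d@ey);P=o+d*t;print("ring px",uc,vc,"box",(P-o0)@ex,P[2]);print(st["tcp_pos"],(st["tcp_pos"]-o0)@ex,(st["tcp_pos"]-o0)@ey)
E
```

```text
t: 7.9
tcp_pos: [503.2, -11.6, 268.8]
orientation: [[-0.989, 0.145, -0.001], [0.145, 0.989, 0.0], [0.001, 0.0, -1.0]]
force: [-0.6, 0.9, 1.8]
gripper_width: 25.0
grip_force: 45.1
t: 8.3
tcp_pos: [503.7, -11.8, 300.9]
orientation: [[-0.989, 0.145, 0.002], [0.145, 0.989, -0.0], [-0.002, -0.0, -1.0]]
force: [0.8, 1.1, -0.5]
gripper_width: 24.3
grip_force: 64.2
204 108 67 34
ring px 212.0 113.0 box -52.412205205855905 349.25195046692636
[503.65751332 -11.78425639 300.85493936] -209.813717891646 -0.13573262497159533
```

View pics/a4.png

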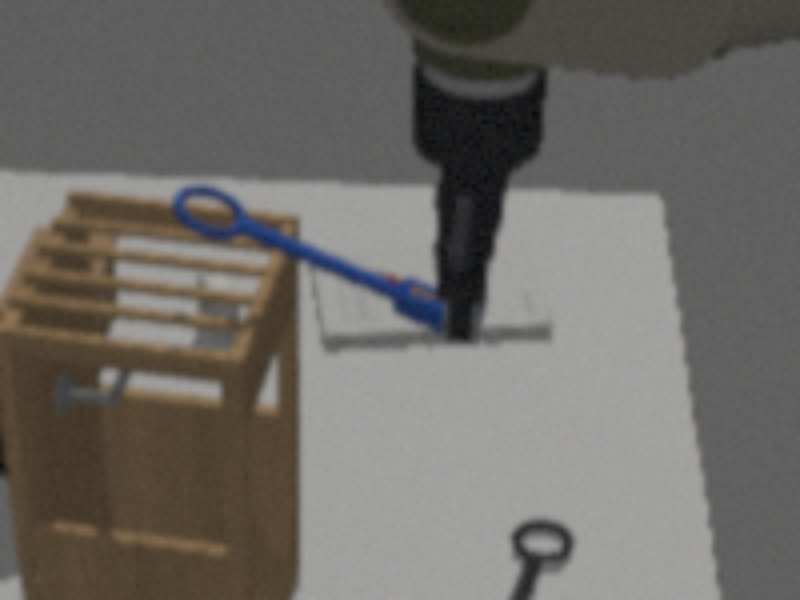

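Side view: the ring (209,212) is tilted up about 20° and the paddle is still in the fingers. I'll cross-check the ring centre across both views.

```bash
python3 - <<'E'
from rig import *
from h import *
st=state();o0=np.array([711.3,-42.3,0]);ex=np.array([.989,-.146,0]);ey=np.array([.146,.989,0])
def ringc(s,x0):
    m=bluemask(s["image"]);m[:,:x0]=0
    c,h=cv2.findContours(m,cv2.RETR_CCOMP,cv2.CHAIN_APPROX_NONE)
    holes=[c[i] for i in range(len(c)) if h[0][i][3]>=0];k=max(holes,key=cv2.contourArea)
    M=cv2.moments(k);print("hole area",M["m00"],cv2.boundingRect(k));return M["m10"]/M["m00"],M["m01"]/M["m00"]
L=[]
for n,x0 in(("top",200),("side",0)):
    s=snapshot(n);q=ringc(s,x0);o,d=ray(s,*q);L.append((o,d/np.linalg.norm(d)));print(n,q)
(o1,d1),(o2,d2)=L
t=np.linalg.lstsq(np.c_[d1,-d2],o2-o1,rcond=None)[0];p1,p2=o1+d1*t[0],o2+d2*t[1];print("gap",np.linalg.norm(p1-p2))
P=(p1+p2)/2;r=P-st["tcp_pos"];print("ring",P,"rel TCP in box axes",r@ex,r@ey,r[2],"len",np.hypot(r@ex,r[2]+6.5),"tilt",np.degrees(np.arctan2(r[2]+6.5,r@ex)))
E
```

```text
hole area 197.0 (271, 144, 17, 17)
top (279.06852791878174, 152.08629441624365)Traceback (most recent call last):
  File "<stdin>", line 11, in <module>
  File "<stdin>", line 7, in ringc
ValueError: max() iterable argument is empty
```

```bash
python3 - <<'E'
from rig import *
from h import *
st=state();o0=np.array([711.3,-42.3,0]);ex=np.array([.989,-.146,0]);ey=np.array([.146,.989,0])
a=snapshot("top");b=snapshot("side")
(o1,d1),(o2,d2)=ray(a,279.07,152.09),ray(b,212.2,113)
t=np.linalg.lstsq(np.c_[d1,-d2],o2-o1,rcond=None)[0];p1,p2=o1+d1*t[0],o2+d2*t[1];print("gap",np.linalg.norm(p1-p2))
for P in((p1+p2)/2,plane(a,279.07,152.09,349)):
  r=P-st["tcp_pos"];print("ring",P,"rel TCP",r@ex,r@ey,r[2],"len",np.hypot(r@ex,r[2]+6.5),"tilt",np.degrees(np.arctan2(r[2]+6.5,r@ex)),"box",(P-o0)@ex,(P-o0)@ey)
E
```

```text
gap 1.6545590452745365
ring [659.93416373 -36.12771178 348.50370322] rel TCP 158.45201469618135 -1.3053591445135595 49.22427962998546 len 167.9649853438498 tilt 19.375713325097614 box -51.70196615488864 -1.395019047773446
ring [660.68339288 -36.10758681 349.        ] rel TCP 159.190064087506 -1.1760680918198858 49.72057640726001 len 168.82603388029 tilt 19.451507227302084 box -50.963916763564015 -1.2657279950797733
```

Both views agree. The ring centre is 158 mm ahead of the TCP and 49 mm above it, tilted 19.4°. Next: back off and lower to in front of the opening, below the lip.

```bash
python3 -m crank '{"xyz":[[0.02,0,0],[0.05,0.001,0],[0.08,0.001,0.005],[0.09,0.001,0.02],[0.09,0.001,0.045],[0.09,0.001,0.07],[0.088,0.001,0.095],[0.084,0.001,0.115],[0.08,0.001,0.128],[0.08,0.001,0.1335],[0.08,0.001,0.1335]],"twist":[0,0,0,0,0,0,0,0,0,0,0]}'
python3 - <<'E'
from rig import *
from h import *
st=state();o0=np.array([711.3,-42.3,0]);ex=np.array([.989,-.146,0]);ey=np.array([.146,.989,0])
a=snapshot("top");b=snapshot("side");m=bluemask(a["image"]);m[:,:200]=0
c,h=cv2.findContours(m,cv2.RETR_CCOMP,cv2.CHAIN_APPROX_NONE);H=[c[i] for i in range(len(c)) if h[0][i][3]>=0]
k=max(H,key=cv2.contourArea) if H else None
q=st["tcp_pos"];print(st["t"],"tcp box",(q-o0)@ex,(q-o0)@ey,q[2])
if k is not None:
    M=cv2.moments(k);u,v=M["m10"]/M["m00"],M["m01"]/M["m00"];P=plane(a,u,v,q[2]+49.3);print("hole",M["m00"],u,v,"ring box (at expected z)",(P-o0)@ex,(P-o0)@ey)
A=a["image"][100:250,200:400];S=b["image"][80:230,160:360]
cv2.imwrite("pics/a5.png",np.hstack([cv2.resize(A,(400,300)),cv2.resize(S,(400,300))]))
E
```

```text
t: 9.65
tcp_pos: [424.0, 1.0, 165.2]
orientation: [[-0.989, 0.145, -0.002], [0.145, 0.989, 0.001], [0.002, 0.0, -1.0]]
force: [0.2, 0.6, -1.1]
gripper_width: 23.9
grip_force: 64.2
9.65 tcp box -290.46805843902956 0.9010347010841286 165.23242201484516
hole 155.5 271.87566988210074 191.30439442658093 ring box (at expected z) -132.05949170091574 -0.4041068973380675
```

View pics/a5.png

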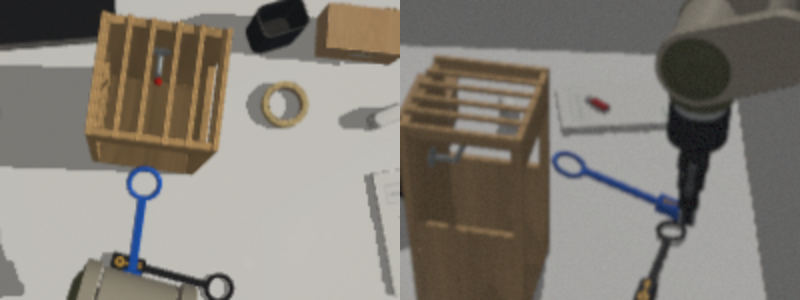

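The ring is at box (-132, 0) and still tilted about 20°. The top view shows it in line with the red ball at (158,82). Now inserting along the tag's slope, under the lip and over the ball.

```bash
python3 -m crank '{"xyz":[[-0.02,0,-0.0075],[-0.04,0,-0.0145],[-0.06,0,-0.0215],[-0.08,0,-0.0285],[-0.095,0,-0.034],[-0.107,0,-0.0385],[-0.12,0,-0.0395],[-0.132,0,-0.0395],[-0.132,0,-0.0395],[-0.132,0,-0.0395]],"twist":[0,0,0,0,0,0,0,0,0,0]}'
python3 - <<'E'
from rig import *
from h import *
st=state();o0=np.array([711.3,-42.3,0]);ex=np.array([.989,-.146,0]);ey=np.array([.146,.989,0])
q=st["tcp_pos"];print("tcp box",(q-o0)@ex,(q-o0)@ey,q[2])
a=snapshot("top");b=snapshot("side")
A=a["image"][110:170,240:320];S=b["image"][80:170,160:280]
cv2.imwrite("pics/a6.png",np.hstack([cv2.resize(A,(400,300),interpolation=cv2.INTER_CUBIC),cv2.resize(S,(400,300),interpolation=cv2.INTER_CUBIC)]))
E
```

```text
t: 10.75
tcp_pos: [554.7, -18.2, 205.6]
orientation: [[-0.989, 0.145, 0.0], [0.145, 0.989, -0.0], [-0.0, -0.0, -1.0]]
force: [0.2, -0.3, -0.8]
gripper_width: 24.2
grip_force: 64.2
tcp box -158.44441437332213 1.0009484051060902 205.62585828135568
```

View pics/a6.png

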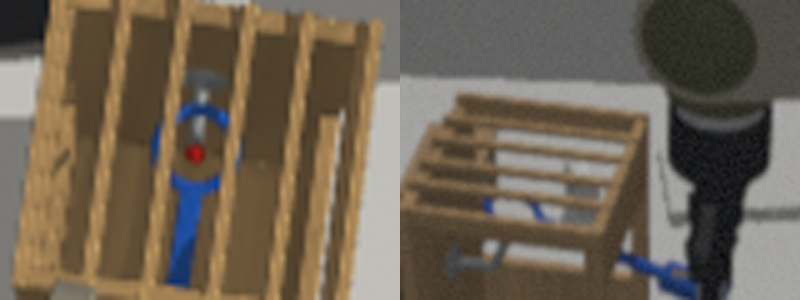

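The red ball (195,153) shows through the ring's hole, centred at about (197,147), with no contact force. Now lowering along the peg.

```bash
python3 -m crank '{"xyz":[[0,0,0.006],[0,0,0.012],[-0.002,0,0.018],[-0.005,0,0.024],[-0.007,0,0.029],[-0.009,0,0.033],[-0.009,0,0.033]],"twist":[0,0,0,0,0,0,0]}'
python3 - <<'E'
from rig import *
from h import *
a=snapshot("top");cv2.imwrite("pics/a7.png",cv2.resize(a["image"][110:170,240:320],(480,360),interpolation=cv2.INTER_CUBIC))
E
```

```text
t: 11.55
tcp_pos: [564.0, -19.6, 171.6]
orientation: [[-0.989, 0.145, -0.001], [0.145, 0.989, 0.0], [0.001, 0.0, -1.0]]
force: [0.0, 0.4, -0.9]
gripper_width: 24.1
grip_force: 64.2
```

View pics/a7.png

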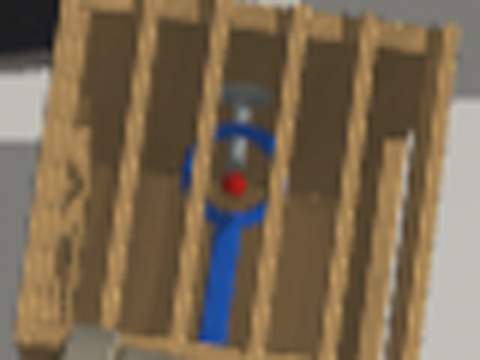

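The ring is around the peg with the ball (235,183) standing above it and no contact load. Releasing, holding for the swing, then backing straight out. I've now viewed 11 pictures, one over the limit, so I'll check the rest with numbers.

```bash
python3 -m crank '{"xyz":[[0,0,0],[0,0,0],[0,0,0],[0,0,0],[0,0,0],[0,0,0],[0,0,0],[0,0,0],[0,0,0],[0,0,0]],"twist":[0,0,0,0,0,0,0,0,0,0]}' -1
python3 -m crank '{"xyz":[[0.02,0,0],[0.05,0,0],[0.09,0,0],[0.12,0,-0.02],[0.14,0,-0.05],[0.14,0,-0.09],[0.14,0,-0.12],[0.14,0,-0.12],[0.14,0,-0.12],[0.14,0,-0.12],[0.14,0,-0.12],[0.14,0,-0.12]],"twist":[0,0,0,0,0,0,0,0,0,0,0,0]}'
cat > chk.py <<'E'
from rig import *
from h import *
o0=np.array([711.3,-42.3,0]);ex=np.array([.989,-.146,0]);ey=np.array([.146,.989,0])
a=snapshot("top");m=bluemask(a["image"]);m[:,:200]=0
n,l,s,c=cv2.connectedComponentsWithStats(m)
for i in range(1,n):
    if s[i,4]>5:
        r=[]
        for z in(185,40): P=plane(a,*c[i],z)-o0;r+=[(P@ex).round(),(P@ey).round()]
        print("top",c[i].round(1),s[i,:5].tolist(),"box xy at z185/z40",r)
b=snapshot("side");n,l,s,c=cv2.connectedComponentsWithStats(bluemask(b["image"]))
for i in range(1,n):
    if s[i,4]>5: print("side",c[i].round(1),s[i].tolist())
print(state()["t"])
E
python3 chk.py
```

```text
t: 12.6
tcp_pos: [563.9, -19.6, 172.3]
orientation: [[-0.989, 0.145, 0.0], [0.145, 0.989, -0.0], [-0.0, -0.0, -1.0]]
force: [-0.4, 1.1, -0.4]
gripper_width: 85.3
grip_force: 0.0
t: 13.8
tcp_pos: [425.3, 0.8, 291.6]
orientation: [[-0.989, 0.145, -0.002], [0.145, 0.989, 0.0], [0.002, 0.0, -1.0]]
force: [0.7, 0.4, 0.5]
gripper_width: 85.7
grip_force: 0.0
top [271.4 128.4] [270, 127, 3, 4, 7] box xy at z185/z40 [np.float64(44.0), np.float64(23.0), np.float64(80.0), np.float64(23.0)]
top [281.5 129.7] [277, 127, 9, 7, 30] box xy at z185/z40 [np.float64(44.0), np.float64(-5.0), np.float64(81.0), np.float64(-9.0)]
top [276.2 136.8] [275, 131, 3, 12, 18] box xy at z185/z40 [np.float64(22.0), np.float64(7.0), np.float64(56.0), np.float64(4.0)]
top [279.1 144. ] [278, 143, 3, 3, 7] box xy at z185/z40 [np.float64(3.0), np.float64(-4.0), np.float64(34.0), np.float64(-8.0)]
side [179.8 171.6] [176, 155, 8, 36, 97]
13.9
```

```bash
for i in 1 2 3; do python3 -m crank '{"xyz":[[0,0,0],[0,0,0],[0,0,0],[0,0,0],[0,0,0],[0,0,0],[0,0,0],[0,0,0],[0,0,0],[0,0,0]],"twist":[0,0,0,0,0,0,0,0,0,0]}' | head -1; python3 chk.py|grep -v '^$' | cut -c1-70; done
```

```text
t: 14.9
top [271.4 128.4] [270, 127, 3, 4, 7] box xy at z185/z40 [np.float64(4
top [279.5 131.9] [275, 127, 11, 15, 48] box xy at z185/z40 [np.float6
top [278.9 144. ] [278, 143, 3, 3, 7] box xy at z185/z40 [np.float64(3
side [179.9 171.9] [176, 155, 8, 36, 95]
15.0
t: 16.0
top [271.4 128.4] [270, 127, 3, 4, 7] box xy at z185/z40 [np.float64(4
top [281.5 129.7] [277, 127, 9, 7, 30] box xy at z185/z40 [np.float64(
top [276.2 136.4] [275, 131, 3, 12, 18] box xy at z185/z40 [np.float64
top [279.1 144. ] [278, 143, 3, 3, 7] box xy at z185/z40 [np.float64(3
side [180.  171.9] [176, 155, 8, 36, 96]
16.1
t: 17.1
top [271.4 128.4] [270, 127, 3, 4, 7] box xy at z185/z40 [np.float64(4
top [281.5 129.7] [277, 127, 9, 7, 30] box xy at z185/z40 [np.float64(
top [276.2 136.5] [275, 131, 3, 12, 17] box xy at z185/z40 [np.float64
top [279.1 144. ] [278, 143, 3, 3, 7] box xy at z185/z40 [np.float64(3
side [180.  172.4] [176, 155, 8, 36, 94]
17.2
```

```bash
python3 - <<'E'
from rig import *
from h import *
o0=np.array([711.3,-42.3,0]);ex=np.array([.989,-.146,0]);ey=np.array([.146,.989,0])
def at(s,u,v,y):
    o,d=ray(s,u,v);P=o+d*(-((o-o0)@ey)+y)/(d@ey)-o0;return [round(float(P@ex)),round(float(P[2]))]
b=snapshot("side");m=bluemask(b["image"])
for v in range(154,194,4):
    r=np.where(m[v])[0]; print(v,r.tolist(), [at(b,r.mean(),v,y) for y in(0,82)] if len(r) else "")
a=snapshot("top");m=bluemask(a["image"]);m[:,:200]=0
for v in range(126,148,2):
    r=np.where(m[v])[0]
    if len(r): print("top",v,r.tolist())
h=cv2.cvtColor(a["image"],cv2.COLOR_BGR2HSV)
E
```

```text
154 [] 
158 [177, 178, 179] [[44, 199], [14, 263]]
162 [176, 177, 182] [[44, 186], [14, 251]]
166 [176, 181, 182] [[42, 173], [12, 239]]
170 [177, 178, 179, 180, 181] [[45, 159], [15, 227]]
174 [180, 181] [[41, 145], [12, 214]]
178 [180, 181, 182] [[41, 132], [11, 202]]
182 [181, 182] [[41, 118], [11, 189]]
186 [181, 182] [[42, 103], [12, 176]]
190 [183] [[38, 89], [9, 163]]
top 128 [270, 271, 272, 277, 278, 279, 280, 281, 282]
top 130 [272, 282, 283, 284, 285]
top 132 [277, 282, 283, 284, 285]
top 134 [277]
top 136 [276, 277]
top 138 [276]
top 140 [275, 276]
top 142 [276]
top 144 [278, 279, 280]
```

The side view puts the ring centre at z of about 183, right for hanging from the level part of the peg at z = 200. The tag runs vertically (x about 44 to 41) and has not moved for 3 s. The arm is clear of it, so I'm handing in.

```bash
python3 -c "
from rig import *
print(close_job())"
```

```text
the job is handed in; nothing more can be done
None
```

I hung the blue key by its ring on the cupboard peg, let it go and handed the job in after about 17 s. In the images it hung straight and did not move for the last 3 s, and I never touched the orange key; I viewed 11 pictures, one over the limit of 10.

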